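# Latch the housing fixture shut

## Robot

A 6-joint arm with a two-finger parallel gripper is mounted at the origin on the work surface. World frame = base frame: x ahead of the robot, y to its left, z up, the work surface at z = 0. Lengths are in m, angles in degrees, forces in N, time in s.
With the tool pointing down it reaches from about 0.4 to 0.825 m from the base axis. Payload 7 kg.
Tool frame: the origin (TCP) lies on the centre line of the jaws, within the pads' length; the fingertips stand 11 mm ahead of it and the grasp point (between the pads) lies 8 mm behind it; z points along the fingers, y is the line along which they close (so a half turn about z gives the same grasp; the last joint's range is limited). The gripper opens to 88 mm and grips with 3 to 60 N. Pads are 19 mm wide; open, the fingers measure 130 mm over their backs; the gripper's body (78 mm by 193 mm) begins 47 mm behind the grasp point.
Start: joints at [90.762, 20.546, 0.682, 0, -70.136, -16.507], TCP at [0.183, 0.65, 0.238] pointing down, gripper open.
Joint ranges: [-176.03, 176.03], [-82.01, 121.73], [-58.28, 71.71], [-173.87, 95.51], [-174.79, -0.11], [-173.66, 173.66]. Speed limits (degrees/s): [136.94, 136.94, 172.46, 180, 180, 180].

## Interface

Orientations are given as [roll, pitch, yaw] about the fixed x, y, z axes, in that order (R = Rz(yaw) Ry(pitch) Rx(roll)).
In Python, from plant import r, capture, camera_model, job gives the robot as it stands.
- The arm moves only by the tool drive_tool, never from a script. Its argument "increments" is a list that holds one entry, the list of rows, each a list of 5 numbers: the gripper's target within -1 to 1 (fully open at 1, half-way at 0, shut at -1), then the shift along the tool's x, y, z scaled (see below), then the turn about the tool's z scaled (see below). In form: [[[gripper, tx, ty, tz, roll], ...]]. A call has 1 to 5 rows; each row is the pose to reach, as a shift and turn from the pose commanded when the call began, along the tool's axes at that moment, turning the shorter way round; what a row does not reach only later rows make up. The controller multiplies each number of a shift by 120 mm and each number of a turn by 360 degrees. A row lasts 1/8 s, in which the tool goes at most 62.5 mm and 10.7 degrees, less where a joint would pass 70% of its speed; a pose out of reach is approached as far as the arm can. A call with a number of a shift or a turn outside -1 to 1 is refused whole. A call with a gripper value outside its range is refused whole. The fingers move at their own pace and stop on an object; "squeeze" is the grip in N (left out, the last holds). Time passes only in rows, so rows that repeat a pose let the fingers close. It gives the time, the measured TCP pose, the force, the opening and the grip force at its end, in the units of the state.
- r.get_state(): the state, without advancing time (a new reading comes with each control period).
- capture(name): name is "scene" or "side" or "wrist"; returns the picture (400x640x3 uint8, red, green, blue); there is no depth.
- camera_model(name): a dict with "camera_matrix" (3x3 intrinsics, pixels), "k1" (the pictures are not rectified: a ray, as slopes to the right and down, at radius r is drawn at 1 + k1 r^2 times it, then the intrinsics apply), "rvec" (rotation vector, rad) and "tvec" (3), from world to camera coordinates, as OpenCV has them. Camera axes: x right, y down, z forward; pixel columns grow to the right and rows downward; lengths in m; the calibration is good to about 2 mm. A picture is of the moment at which its call begins: read the wrist's pose just before it. camera_model takes no time and is no camera call; for the wrist camera it gives the pose at the moment of the call.
- job.close_job(): hands the job in; it is judged then, once.
The state is a dict: "time_s": time; "joints": joint angles; "qd": joint speeds; "joint_torque": joint torques, N m; "tcp_pos": TCP position; "eef_rot": TCP orientation; "contact_force": force on the tool from outside, world axes, zero at the start; "moment": the same for the moment, N m; "gripper_width": finger opening in m; "gripper_force": force on a finger pad.
Only numpy, scipy, OpenCV 4.12 (cv2) and the standard library are available. Lean on these libraries where they do the work, as an engineer would, in place of code of your own. Each camera call takes 0.05 s, during which the arm holds its last target. There are 200 camera calls.

## Task

Clamp the two blue housing halves together with the draw latch on the fixture: put the steel loop over the yellow keeper and down into its slot so that it catches under the hooked lip, feeling your way gently without forcing it, then throw the red lever over past its dead point, fully home, without slamming it hard on its stop. Let go and leave the latch holding; do not disturb the spool, the screwdriver or the meter.

Things in the scene. Friction and masses are not known exactly. Their poses are not given: they have to be found in the camera images.
- fixture: clamping fixture fixed to the bench: aluminium plate 270 x 130 x 12 mm, from 120 mm behind to 150 mm ahead of its origin in x. Origin on the bench under the lever pivot; +x runs level from the latch tower to the keeper, z up. The latch moves in its x-z plane at y = 0. Angles below are measured in this plane from +x up towards z. Fixed blue housing half: x 19 to 53, top at 30 mm.
- pivot (a point): lever pivot, axis along fixture y, on the latch tower, 44 mm above the bench at fixture x = 0. Axes as the fixture.
- lever (a joint): lever angle, rad: grows as the lever is thrown from the keeper side, over the top, away from the keeper; stops at -0.2 and at 2.30 (fully home). The red handle points at angle value + 0.733 (174 deg when home: nearly level, away from the keeper). The loop's pin is on the lever, 18 mm from the pivot at angle value + 1.047. Light friction (0.03 N m) holds it where it is left.
- handle (a point): point on the mid-line of the lever's red handle, 65 mm from the pivot. Handle 24 mm wide (fixture y), 10 mm thick (its geom is lever_c2), red from 37 to 87 mm from the pivot. Push its keeper-side face about here with shut fingers: under 8 N is enough until the stop. Past the dead point (lever about 2.0) the pull of the hooked loop helps it on to the stop: press it home.
- loop: steel loop; origin on its pin on the lever, x axis from pin to bar, two legs 44 mm apart. It turns on its pin with slight friction (0.018 N m) and stays at the angle where it is left, so it swings up along with the lever unless its bar is caught under the keeper's lip. With the bar down in the slot it slopes down about 15 deg from pin to bar.
- bar (a point): centre of the loop's cross bar: steel, 6 mm thick, 50 mm long along fixture y, 95 mm from the pin. Site x axis points from pin to bar.
- knob (a point): centre of the loop's black finger knob, a disc 24 mm across, 12 mm thick, axis along fixture y: pinch its flat sides from above (fingers closing along fixture y) to carry the loop; it may roll in the fingers. Rigid with the loop: 31 mm above the bar square to the loop, 8 mm back towards the pin, so 32 mm straight above the bar when that is in the slot. The loop takes the lever along.
- jaw: sliding blue housing half, 60 x 96 x 22 mm, with the yellow keeper (26 mm wide in y) on top; axes as the fixture. It slides only along x, towards the latch against a springy gasket (1.7 N per mm), and starts unloaded. Origin on the plate top (12 mm above the bench), 93 mm from the pivot in x. With the lever home it is drawn in 3 to 14 mm and pulls 5 to 25 N.
- slot (a point): middle of the keeper slot's floor for the keeper's innermost setting (nearest the latch): 22 mm above the jaw's origin, 5.5 mm to its latch side. The keeper's true setting along x is NOT reported: it stands fast anywhere from here to 11 mm farther from the latch (lip and guard with it), so find the slot by feel or sight. Bar centre 3 mm above this floor when down.
- lip (a point): edge of the hooked lip at the keeper's innermost setting: 4.5 mm to the latch side of slot, 13.5 mm above the slot floor (lip top; its underside is 9 mm above the floor). The mouth from here to the guard is 9 mm. Under the lip the slot runs 5 mm farther towards the latch to the hook wall: draw the bar in there until it stops, only then is it caught.
- guard (a point): top edge of the guard behind the slot at the keeper's innermost setting: 4.5 mm beyond slot, 13.5 mm above its floor, 7 mm thick. A bar standing on lip or guard has its centre 16.5 mm above the slot floor.
- spool_c (a point): bystander: orange spool, 64 mm across, 50 mm high, standing; point at its centre
- driver_grip (a point): bystander: screwdriver lying on the bench; point at its grip
- meter: bystander: yellow hand meter 160 x 80 x 34 mm lying on the bench; origin under its centre

How it is judged:
By the outcome, as a careful person would: the job done as asked, in the order asked, and still so for the second after the job is handed in, with the robot touching nothing.
It also fails if it takes over 64 s, if anything falls off the work surface, if the arm or the gripper's body presses on something with over 40 N, if the wrist force passes 120 N, or if a joint passes its speed limit or range.

## Working session

There is one attempt and no reset: what is moved stays moved. The work goes in short steps, Python scripts to look and compute and a tool call to move; the robot and the scene stay as the last step left them, time stands still between calls to the robot, and variables do not carry over. Pictures are saved under pics/ and viewed, at most 10 in all, crops included, and the job is handed in when it is done.

Besides the shell and the picture viewer there is one more tool, called after "Request:" as a command line: name --argument value ..., lists and objects as JSON in quotes. drive_tool: Moves the arm, as the interface text tells. Its arguments: {"type":"object","properties":{"increments":{"type":"array"},"squeeze":{"type":"number"}},"required":["increments"]}

```bash
ls; mkdir -p pics
cat > h.py <<'E'
import numpy as np,cv2
from plant import r,capture,camera_model,job
def snap(n,f):
    m=camera_model(n); im=capture(n); cv2.imwrite('pics/'+f+'.png',im[:,:,::-1]); np.save('pics/'+f+'.npy',np.array([m],dtype=object),allow_pickle=True); return im,m
def load(f): return cv2.imread('pics/'+f+'.png')[:,:,::-1], np.load('pics/'+f+'.npy',allow_pickle=True)[0]
def ray(m,px):
    K=np.array(m['camera_matrix']); d=(np.array(px,float)-[K[0,2],K[1,2]])/[K[0,0],K[1,1]]
    u=d.copy()
    for _ in range(30): u=d/(1+m['k1']*(u@u))
    R=cv2.Rodrigues(np.array(m['rvec'],float))[0]; t=np.array(m['tvec'],float).ravel()
    v=R.T@np.array([u[0],u[1],1]); return -R.T@t, v/np.linalg.norm(v)
def onz(m,px,z):
    o,v=ray(m,px); return o+v*(z-o[2])/v[2]
def proj(m,P):
    K=np.array(m['camera_matrix']);R=cv2.Rodrigues(np.array(m['rvec'],float))[0]; c=R@np.array(P,float)+np.array(m['tvec'],float).ravel()
    u=c[:2]/c[2]; u=u*(1+m['k1']*(u@u)); return u*[K[0,0],K[1,1]]+[K[0,2],K[1,2]]
def tri(a,b):
    (o1,v1),(o2,v2)=a,b
    s=np.linalg.lstsq(np.c_[v1,-v2],o2-o1,rcond=None)[0]; p,q=o1+s[0]*v1,o2+s[1]*v2
    return (p+q)/2,np.linalg.norm(p-q)
E
python3 - <<'E'
from h import *
for n in ('scene','side','wrist'):
    im,m=snap(n,n+'0'); o,v=ray(m,(320,200)); print(n,o.round(3),v.round(3),m['k1'])
a=[cv2.resize(cv2.imread(f'pics/{n}0.png'),None,fx=1,fy=1) for n in ('scene','side','wrist')]
print(r.get_state())
E
```

```text
pics
scene [ 1.18  -0.032  0.866] [-0.58  -0.007 -0.814] -0.06541190640440878
side [0.396 0.961 0.679] [ 0.174 -0.838 -0.517] -0.0474015101733876
wrist [0.264 0.627 0.384] [-0.296  0.098 -0.95 ] -0.057197520144357805
{'time_s': 0.15, 'joints': array([ 9.07616740e+01,  2.05796823e+01,  6.44367767e-01, -1.29930871e-02,
       -7.01357631e+01, -1.65038322e+01]), 'qd': array([ 0.137427  , -0.17660515,  0.1177707 , -0.01900064,  0.03721835,
       -0.07258709]), 'joint_torque': array([-2.04852950e-03, -5.83275747e+01,  2.93292636e+01,  7.00097233e+00,
        8.83061002e-03, -1.06120597e-04]), 'tcp_pos': array([0.1831064 , 0.64930977, 0.23685823]), 'eef_rot': array([ 1.79928380e+02, -8.48053075e-03, -1.57465755e+01]), 'contact_force': array([-0.16216041, -0.65818596,  0.09359246]), 'moment': array([ 0.04393093, -0.02554412, -0.01005698]), 'gripper_force': 0.0, 'gripper_width': 0.08760594480479682}
```

View pics/scene0.png

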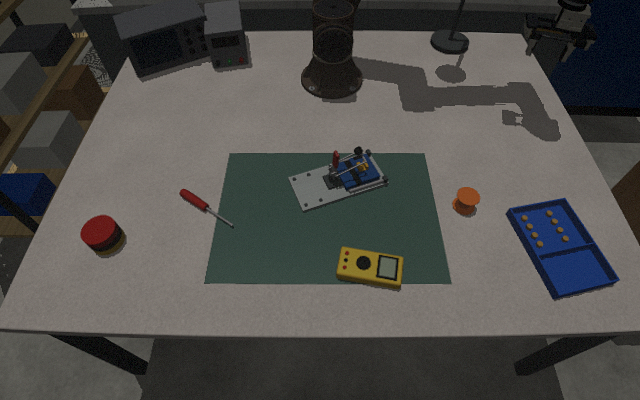

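View pics/side0.png

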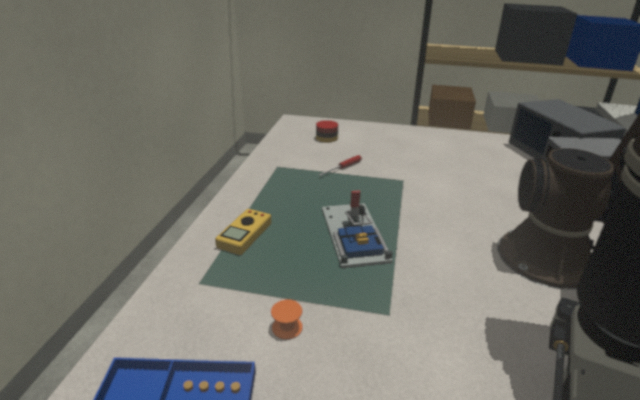

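The scene view shows the fixture at about (340,180) px, with the red handle up at (335,158) and the jaw and keeper at (360,168). The meter is at (370,265), the spool at (466,198) and the driver at (205,205). I'll enlarge both views.

Run:
```python
from h import *
a=cv2.imread('pics/scene0.png')[140:216,280:400]; b=cv2.imread('pics/side0.png')[180:275,310:400]
a=cv2.resize(a,None,fx=5,fy=5,interpolation=cv2.INTER_CUBIC); a=cv2.convertScaleAbs(a,alpha=1.6)
cv2.imwrite('pics/c1.png',a)
b=cv2.resize(b,None,fx=6,fy=6,interpolation=cv2.INTER_CUBIC); cv2.imwrite('pics/c2.png',b)
```

```text
(no output)
```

View pics/c1.png

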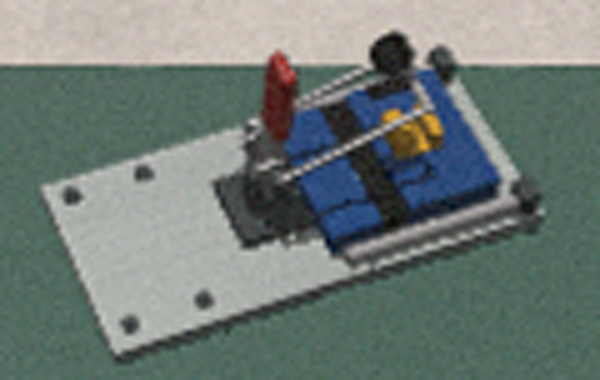

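View pics/c2.png

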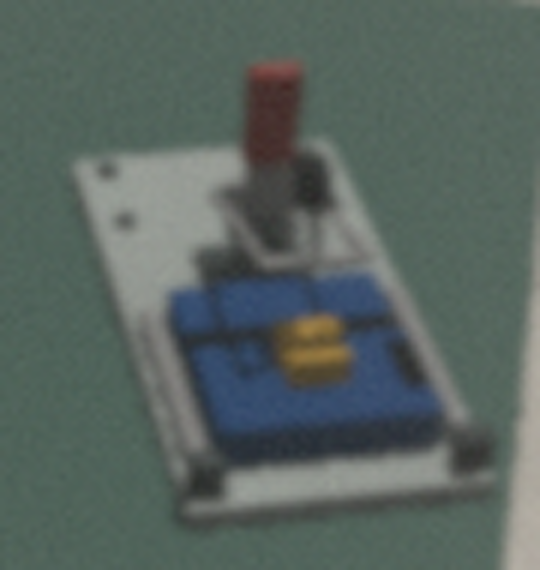

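Run:
```python
from h import *
ims,ms=load('scene0'); imd,md=load('side0')
S=lambda x,y:(280+x/5-.4,140+y/5-.4); D=lambda x,y:(310+x/6-.4,180+y/6-.4)
z=.012
C={}
for n,p in dict(bl=(40,188),fl=(116,350),fr=(540,212)).items(): C['s'+n]=onz(ms,S(*p),z)
for n,p in dict(bl=(332,138),fl=(76,162),fr=(180,508),br=(494,478)).items(): C['d'+n]=onz(md,D(*p),z)
for k,v in C.items(): print(k,v.round(4))
f=np.array
for s in 'sd':
  fl,fr,bl=C[s+'fl'],C[s+'fr'],C[s+'bl']; print(s,np.linalg.norm(fr-fl),np.linalg.norm(fl-bl),np.degrees(np.arctan2(*(fr-fl)[[1,0]])),np.degrees(np.arctan2(*(bl-fl)[[1,0]]))-90)
# ; knob, bar, handle tip, keeper
for n,a,b in (('knob',(392,53),(312,182)),('tip',(283,56),(274,66)),('keeper',(412,130),(316,348)),('barS',(430,105),(262,262))):
  print(n,tri(ray(ms,S(*a)),ray(md,D(*b))), onz(ms,S(*a),.1))
```

```text
sbl [ 0.4884 -0.136   0.012 ]
sfl [ 0.6045 -0.0871  0.012 ]
sfr [0.5064 0.1595 0.012 ]
dbl [ 0.4863 -0.1361  0.012 ]
dfl [ 0.6056 -0.085   0.012 ]
dfr [0.511 0.162 0.012]
dbr [0.3888 0.1146 0.012 ]
s 0.2654247922414147 0.12600459184840537 111.67954198092897 -247.17055152299253
d 0.2645077271349317 0.12972455886777018 110.95727833761516 -246.8384894856999
knob (array([0.47577667, 0.06644909, 0.11383046]), np.float64(0.001691645423759292)) [0.46175968 0.06794898 0.1       ]
tip (array([0.4993719 , 0.00597218, 0.13347377]), np.float64(0.006386864092195112)) [0.46411757 0.0063861  0.1       ]
keeper (array([0.46846359, 0.08355918, 0.04219225]), np.float64(0.001024679594290573)) [0.51897051 0.07564236 0.1       ]
barS (array([0.49126061, 0.08921138, 0.08734231]), np.float64(0.0028571800054255666)) [0.5007887  0.08672726 0.1       ]
```

Both views agree on the plate size. Fixture origin is about (0.5035, 0, 0), yaw about 112°, and the knob is about (0.476, 0.066, 0.114), which fits the linkage (lever about 0.77). Next I'll move above it.

Request:
drive_tool --increments '[[[1, 0.3, 0.3, 0, 0.03], [1, 0.6, 0.6, 0, 0.06], [1, 0.8, 0.8, 0, 0.09], [1, 0.95, 0.95, 0, 0.12], [1, 1, 1, 0, 0.145]]]'

```text
time_s: 0.78
tcp_pos: [0.2667, 0.5001, 0.2377]
eef_rot: [180.0, 0.0, -68.3]
contact_force: [0.1, 0.2, -0.4]
gripper_width: 0.0874
gripper_force: 0.0
```

Request:
drive_tool --increments '[[[1, 0.4, -0.03, 0, 0], [1, 0.8, -0.05, 0, 0], [1, 1, -0.065, 0, 0]]]'

```text
time_s: 1.15
tcp_pos: [0.3189, 0.3913, 0.2376]
eef_rot: [180.0, -0.0, -68.0]
contact_force: [0.4, 1.0, 0.7]
gripper_width: 0.0877
gripper_force: 0.0
```

Request:
drive_tool --increments '[[[1, 0.4, -0.03, 0, 0], [1, 0.8, -0.05, 0, 0], [1, 1, -0.065, 0, 0]]]'

```text
time_s: 1.52
tcp_pos: [0.3712, 0.2833, 0.2377]
eef_rot: [-180.0, 0.0, -68.0]
contact_force: [-0.1, -0.1, -0.1]
gripper_width: 0.0878
gripper_force: 0.0
```

Request:
drive_tool --increments '[[[1, 0.4, -0.03, 0, 0], [1, 0.8, -0.05, 0, 0], [1, 1, -0.065, 0, 0], [1, 1, -0.065, 0, 0]]]'

```text
time_s: 2.02
tcp_pos: [0.4235, 0.1756, 0.2376]
eef_rot: [-180.0, 0.0, -68.1]
contact_force: [0.5, 0.2, 0.5]
gripper_width: 0.0878
gripper_force: 0.0
```

Request:
drive_tool --increments '[[[1, 0.4, -0.02, 0, 0], [1, 0.8, -0.04, 0, 0], [1, 0.97, -0.05, 0, 0], [1, 0.97, -0.05, 0, 0]]]'

```text
time_s: 2.52
tcp_pos: [0.4726, 0.0707, 0.2373]
eef_rot: [180.0, -0.0, -68.0]
contact_force: [-0.1, 0.0, -0.1]
gripper_width: 0.0873
gripper_force: 0.0
```

Run:
```python
from h import *
s=r.get_state(); print(s['tcp_pos'],s['eef_rot'])
im,m=snap('wrist','w1')
```

```text
[0.47259925 0.07074013 0.23732445] [ 1.79975653e+02 -2.75038083e-03 -6.80440008e+01]
```

View pics/w1.png

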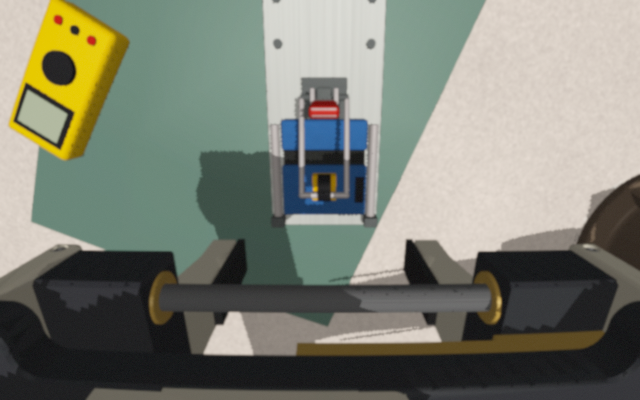

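The wrist view shows the loop with its bar at row ~197 and the knob at (324,186) over the yellow keeper. The red handle is at (323,110) and the plate's keeper end at row ~222. I'll enlarge this area.

Run:
```python
from h import *
im,m=load('w1')
c=im[80:230,255:395]; c=cv2.resize(c,None,fx=4,fy=4,interpolation=cv2.INTER_CUBIC); cv2.imwrite('pics/c3.png',cv2.convertScaleAbs(c[:,:,::-1],alpha=1.3))
hsv=cv2.cvtColor(im,cv2.COLOR_RGB2HSV)
# plate edge: brightness columns at rows 20..70
g=im.astype(int)
for y in (15,60,70):
  s=(hsv[y,:,1]<40)&(hsv[y,:,2]>110); x=np.where(s[240:410])[0]+240; 
  a,b=onz(m,(x[0]-.5,y),.012),onz(m,(x[-1]+.5,y),.012); print(y,x[0],x[-1],a.round(4),b.round(4),np.linalg.norm(a-b))
```

```text
15 261 386 [ 0.5986 -0.0586  0.012 ] [ 0.4752 -0.1082  0.012 ] 0.13299177831377632
60 263 407 [ 0.5818 -0.0169  0.012 ] [ 0.4352 -0.0762  0.012 ] 0.1581765750058153
70 264 389 [ 0.5774 -0.0075  0.012 ] [ 0.4491 -0.0593  0.012 ] 0.13838197255277845
```

View pics/c3.png

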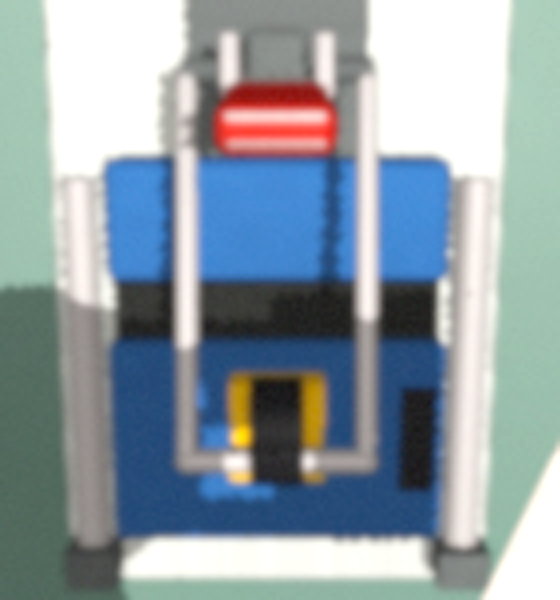

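Run:
```python
from h import *
im,m=load('w1')
P=lambda x,y,z:onz(m,(255+x/4-.375,80+y/4-.375),z)
l=[P(45,5,.012),P(69,540,.012)]; rr=[P(513,5,.012),P(490,540,.012)]
for a,b in (l,rr): d=b-a; print('edge',a[:2].round(4),b[:2].round(4),np.degrees(np.arctan2(d[1],d[0])))
print('widths',np.linalg.norm(l[0]-rr[0]),np.linalg.norm(l[1]-rr[1]))
e=P(279,578,.012)
d=(l[1]-l[0])/np.linalg.norm(l[1]-l[0])+(rr[1]-rr[0])/np.linalg.norm(rr[1]-rr[0]); ex=d[:2]/np.linalg.norm(d[:2]); ey=np.array([-ex[1],ex[0]])
mid=((l[0]+rr[0])/2)[:2]; ymid=mid@ey
O=ex*(e[:2]@ex-.150)+ey*ymid; print('O',O,'yaw',np.degrees(np.arctan2(ex[1],ex[0])))
def F(p): q=p[:2]-O; return np.r_[q@ex,q@ey,p[2]].round(4)
for n,x,y,z in (('fixedhalf near latch',277,158,.030),('fixed far',277,281,.03),('jaw latch edge',277,338,.034),('jaw far edge',277,535,.034),('keeper far edge L',238,484,.0475),('keeper latch edge',240,371,.0475),('keeper L',227,430,.0475),('keeper R',327,430,.0475),('bar',278,462,.085),('barL',178,462,.085),('barR',378,462,.085),('knob top',277,428,.126),('knob',277,428,.114),('handle tip',276,150,.133)):
  print(n,F(P(x,y,z)))
# scene-based checks w/ this frame
print('tcp',F(r.get_state()['tcp_pos']))
```

```text
edge [0.5712 0.0023] [0.5131 0.1493] 111.59621442032422
edge [ 0.4511 -0.0461] [0.391  0.1001] 112.35157042669394
widths 0.12955239406755034 0.13163626074410817
O [ 0.5033578  -0.00258483] yaw 111.97389242350907
fixedhalf near latch [ 0.0197 -0.0006  0.03  ]
fixed far [ 0.0532 -0.0006  0.03  ]
jaw latch edge [ 0.0686 -0.0006  0.034 ]
jaw far edge [ 0.1273 -0.0007  0.034 ]
keeper far edge L [ 0.107  -0.0115  0.0475]
keeper latch edge [ 0.0748 -0.0106  0.0475]
keeper L [ 0.0914 -0.0144  0.0475]
keeper R [0.0914 0.0131 0.0475]
bar [ 0.089  -0.0003  0.085 ]
barL [ 0.0889 -0.0249  0.085 ]
barR [0.089  0.0243 0.085 ]
knob top [ 0.0687 -0.0004  0.126 ]
knob [ 0.0721 -0.0004  0.114 ]
handle tip [ 0.0112 -0.0005  0.133 ]
tcp [0.0801 0.0011 0.2374]
```

Request:
drive_tool --increments '[[[1, 0.066, -0.012, 0.2, 0], [1, 0.066, -0.012, 0.5, 0], [1, 0.066, -0.012, 0.75, 0], [1, 0.066, -0.012, 0.9, 0], [1, 0.066, -0.012, 0.9, 0]]]'

```text
time_s: 3.2
tcp_pos: [0.4756, 0.065, 0.1285]
eef_rot: [179.8, -0.0, -67.9]
contact_force: [0.7, -0.5, 0.2]
gripper_width: 0.0876
gripper_force: 0.0
```

Request:
drive_tool --increments '[[[0, 0, 0, 0.16, 0], [-0.4, 0, 0, 0.16, 0], [-0.7, 0, 0, 0.16, 0], [-0.7, 0, 0, 0.16, 0], [-0.7, 0, 0, 0.16, 0]]]' --squeeze 15

```text
time_s: 3.82
tcp_pos: [0.4768, 0.0644, 0.1109]
eef_rot: [-179.9, 0.0, -67.9]
contact_force: [-0.1, -0.6, 0.6]
gripper_width: 0.0434
gripper_force: 0.0
```

Request:
drive_tool --increments '[[[-1, 0, 0, 0, 0], [-1, 0, 0, 0, 0], [-1, 0, 0, 0, 0]]]' --squeeze 15

```text
time_s: 4.2
tcp_pos: [0.4765, 0.0642, 0.1103]
eef_rot: [180.0, -0.0, -68.0]
contact_force: [0.4, -0.0, -0.1]
gripper_width: 0.0131
gripper_force: 0.0
```

```bash
cat >> h.py <<'E'
O=np.array([.50336,-.00258]); A=np.radians(112.0); ex=np.array([np.cos(A),np.sin(A)]); ey=np.array([-ex[1],ex[0]])
def F(p): q=np.array(p)[:2]-O; return np.r_[q@ex,q@ey,p[2]].round(4)
def W(f): return np.r_[O+f[0]*ex+f[1]*ey,f[2]]
E
python3 - <<'E'
from h import *
s=r.get_state(); print(F(s['tcp_pos']),s['gripper_width'],s['gripper_force'],s['contact_force'])
im,m=snap('wrist','w2')
c=im[0:330,180:460]; c=cv2.resize(c,None,fx=1.8,fy=1.8,interpolation=cv2.INTER_CUBIC); cv2.imwrite('pics/c4.png',c[:,:,::-1])
E
```

```text
[ 0.072  -0.0002  0.1103] 0.013112105375295264 0.0 [ 0.40630293 -0.01218533 -0.09010663]
```

View pics/c4.png

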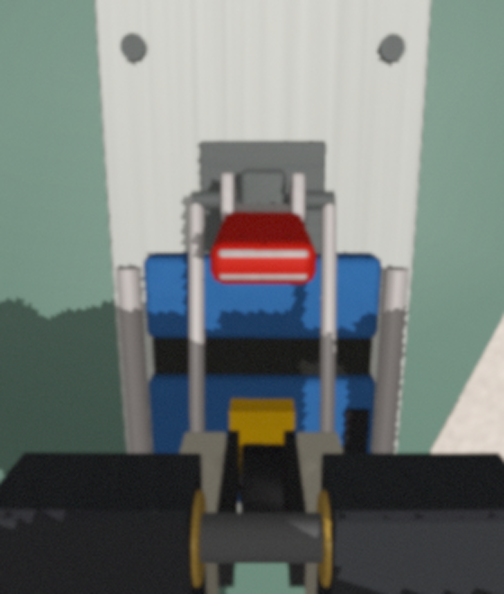

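```bash
cat >> h.py <<'E'
def knob_of(bx,bz):
    # pin on circle r18 about (0,44), 95 from bar; upper solution
    d=np.array([bx,bz-44.]); L=np.hypot(*d); a=(18**2-95**2+L*L)/(2*L); h=18**2-a*a
    if h<0: return None
    n=np.array([-d[1],d[0]])/L; p=d/L*a+n*np.sqrt(h)+[0,44]
    u=(np.array([bx,bz])-p)/95; k=p+87*u+31*np.array([-u[1],u[0]])
    return k.round(1), np.degrees(np.arctan2(u[1],u[0])).round(1), (np.arctan2(p[1]-44,p[0])-1.047).round(3)
E
python3 - <<'E'
from h import *
_,m1=load('w1');_,m2=load('w2')
for n,p1,p2 in (('keeper latch',(255+262/4-.4,80+371/4-.4),(180+262/1.8-.2,399/1.8-.2)),('jaw latch',(255+277/4-.4,80+338/4-.4),(180+262/1.8-.2,376/1.8-.2)),('fixed latch edge',(255+277/4-.4,80+158/4-.4),(180+262/1.8-.2,254/1.8-.2)),('fixed far edge',(255+277/4-.4,80+281/4-.4),(180+262/1.8-.2,336/1.8-.2))):
    P,e=tri(ray(m1,p1),ray(m2,p2)); print(n,F(P),e)
print('w2 keeper edge at z .0475',F(onz(m2,(180+262/1.8-.2,399/1.8-.2),.0475)))
for b in ((87.6,85),(88,70),(96,60),(96,50.5),(96,37),(100,60),(100,50.5),(92,50.5),(88,50.5),(91,37),(88,37),(86,37),(93,37)): print(b,knob_of(*b))
E
```

```text
keeper latch [ 0.0761 -0.0027  0.0408] 0.004346114181423462
jaw latch [ 0.0687 -0.0006  0.0331] 0.00018887975043338666
fixed latch edge [ 0.0206 -0.0006  0.0163] 0.00011270397875752634
fixed far edge [ 0.0543 -0.0006  0.0228] 0.0001874622357713985
w2 keeper edge at z .0475 [ 0.0732 -0.0005  0.0475]
(87.6, 85) (array([ 72.2, 113. ]), np.float64(14.4), np.float64(0.773))
(88, 70) (array([ 77. , 100.1]), np.float64(5.6), np.float64(0.896))
(96, 60) (array([88.6, 91.2]), np.float64(-1.2), np.float64(0.467))
(96, 50.5) (array([91.8, 82.2]), np.float64(-6.9), np.float64(0.43))
(96, 37) (array([96.3, 69. ]), np.float64(-14.9), np.float64(0.288))
(100, 60) (array([92.4, 91.1]), np.float64(-0.8), np.float64(0.242))
(100, 50.5) (array([95.5, 82.2]), np.float64(-6.4), np.float64(0.208))
(92, 50.5) (array([87.8, 82.2]), np.float64(-6.9), np.float64(0.653))
(88, 50.5) (array([83.4, 82.2]), np.float64(-6.2), np.float64(0.89))
(91, 37) (array([91.4, 69. ]), np.float64(-15.3), np.float64(0.56))
(88, 37) (array([88.3, 69. ]), np.float64(-15.0), np.float64(0.734))
(86, 37) (array([86.1, 69. ]), np.float64(-14.6), np.float64(0.859))
(93, 37) (array([93.4, 69. ]), np.float64(-15.2), np.float64(0.45))
```

Request:
drive_tool --increments '[[[-1, 0, 0, 0, 0], [-1, 0, 0, 0, 0]]]'

```text
time_s: 4.5
tcp_pos: [0.4764, 0.0642, 0.1103]
eef_rot: [180.0, -0.0, -67.9]
contact_force: [-0.8, 0.0, 0.2]
gripper_width: 0.0121
gripper_force: 15.0
```

Request:
drive_tool --increments '[[[-1, -0.04, 0, 0.05, 0], [-1, -0.08, 0, 0.1, 0], [-1, -0.12, 0, 0.16, 0], [-1, -0.15, 0, 0.21, 0], [-1, -0.15, 0, 0.21, 0]]]'

```text
time_s: 5.12
tcp_pos: [0.4695, 0.0813, 0.0845]
eef_rot: [180.0, 0.0, -67.9]
contact_force: [0.4, -0.6, -1.4]
gripper_width: 0.0119
gripper_force: 15.0
```

Run:
```python
from h import *
s=r.get_state(); print(F(s['tcp_pos']),s['gripper_width'],s['gripper_force'],s['contact_force'])
im,m=snap('side','s2'); im2,m2=snap('scene','sc2'); im3,m3=snap('wrist','w3')
u,v=proj(m,W((.09,0,.06))).astype(int); print(u,v)
a=cv2.resize(im[v-40:v+25,u-40:u+40],(400,325),interpolation=cv2.INTER_CUBIC)
u,v=proj(m2,W((.09,0,.06))).astype(int); print(u,v)
b=cv2.resize(im2[v-40:v+25,u-40:u+40],(400,325),interpolation=cv2.INTER_CUBIC)
c=cv2.resize(im3[80:270,210:440],(330,273),interpolation=cv2.INTER_CUBIC)
o=np.zeros((600,800,3),np.uint8); o[:325,:400]=a; o[:325,400:]=cv2.convertScaleAbs(b,alpha=1.5); o[325:598,:330]=c
cv2.imwrite('pics/c5.png',o[:,:,::-1])
```

```text
[0.0905 0.     0.0845] 0.01190278579332743 15.000814497470856 [ 0.35081846 -0.6299663  -1.37000421]
362 231
361 161
```

View pics/c5.png

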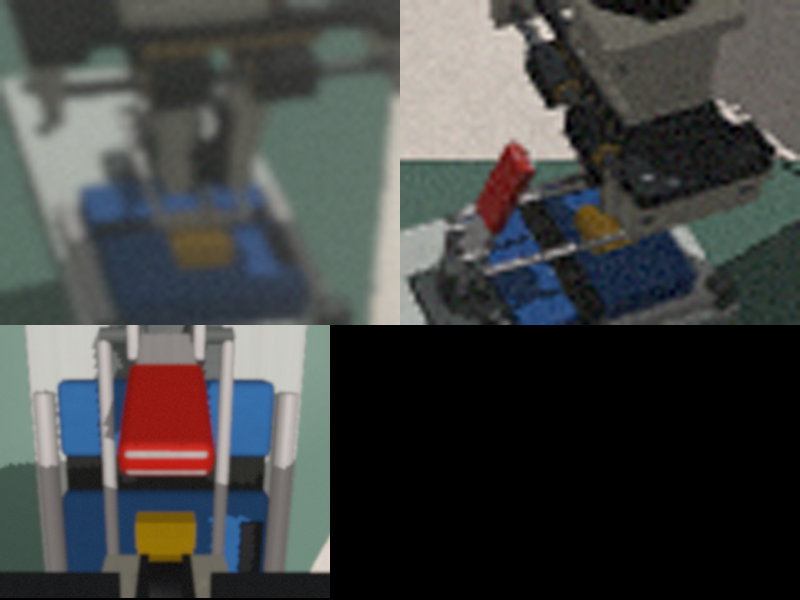

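Carried; handle tilted as the linkage predicts. Feeling down now.

Request:
drive_tool --increments '[[[-1, -0.004, 0, 0.012, 0], [-1, -0.008, 0, 0.024, 0], [-1, -0.012, 0, 0.036, 0], [-1, -0.015, 0, 0.046, 0], [-1, -0.015, 0, 0.046, 0]]]'

```text
time_s: 5.9
tcp_pos: [0.4691, 0.0826, 0.0796]
eef_rot: [180.0, -0.0, -67.9]
contact_force: [-2.7, -0.6, 1.2]
gripper_width: 0.0121
gripper_force: 15.0
```

Request:
drive_tool --increments '[[[-1, -0.003, 0, 0.008, 0], [-1, -0.006, 0, 0.016, 0], [-1, -0.008, 0, 0.025, 0], [-1, -0.008, 0, 0.025, 0]]]'

```text
time_s: 6.4
tcp_pos: [0.4687, 0.0835, 0.0766]
eef_rot: [180.0, -0.0, -67.9]
contact_force: [-1.1, -1.2, 1.2]
gripper_width: 0.0123
gripper_force: 15.0
```

Request:
drive_tool --increments '[[[-1, -0.003, 0, 0.01, 0], [-1, -0.006, 0, 0.02, 0], [-1, -0.01, 0, 0.03, 0], [-1, -0.01, 0, 0.03, 0]]]'

```text
time_s: 6.9
tcp_pos: [0.4682, 0.0846, 0.0729]
eef_rot: [180.0, -0.0, -67.9]
contact_force: [-0.8, -2.2, -0.0]
gripper_width: 0.0116
gripper_force: 15.0
```

Request:
drive_tool --increments '[[[-1, -0.003, 0, 0.01, 0], [-1, -0.007, 0, 0.02, 0], [-1, -0.01, 0, 0.032, 0], [-1, -0.01, 0, 0.032, 0]]]'

```text
time_s: 7.4
tcp_pos: [0.4678, 0.0858, 0.069]
eef_rot: [180.0, 0.0, -67.9]
contact_force: [-2.5, -1.3, 1.5]
gripper_width: 0.0119
gripper_force: 15.0
```

Request:
drive_tool --increments '[[[-1, -0.003, 0, 0.01, 0], [-1, -0.006, 0, 0.02, 0], [-1, -0.006, 0, 0.03, 0], [-1, -0.006, 0, 0.03, 0]]]'

```text
time_s: 7.9
tcp_pos: [0.4676, 0.0865, 0.0662]
eef_rot: [-180.0, -0.0, -67.9]
contact_force: [-5.1, -1.5, 9.7]
gripper_width: 0.0121
gripper_force: 15.0
```

Contact at exactly the floor height (bar ≈37 mm, x≈96). I'll ease up and draw the bar towards the latch.

Request:
drive_tool --increments '[[[-1, 0.005, 0, -0.006, 0], [-1, 0.013, 0, -0.006, 0], [-1, 0.021, 0, -0.006, 0], [-1, 0.03, 0, -0.006, 0], [-1, 0.03, 0, -0.006, 0]]]'

```text
time_s: 8.52
tcp_pos: [0.469, 0.0833, 0.0663]
eef_rot: [-180.0, 0.0, -67.9]
contact_force: [-4.6, 2.8, 2.1]
gripper_width: 0.0117
gripper_force: 15.0
```

Request:
drive_tool --increments '[[[-1, 0.006, 0, 0, 0], [-1, 0.013, 0, 0, 0], [-1, 0.019, 0, 0, 0], [-1, 0.019, 0, 0, 0]]]'

```text
time_s: 9.02
tcp_pos: [0.4698, 0.0809, 0.0663]
eef_rot: [-180.0, -0.0, -67.9]
contact_force: [-3.3, 1.6, 2.1]
gripper_width: 0.0116
gripper_force: 15.0
```

Request:
drive_tool --increments '[[[-1, 0.008, 0, 0, 0], [-1, 0.016, 0, 0, 0], [-1, 0.016, 0, 0, 0]]]'

```text
time_s: 9.4
tcp_pos: [0.4705, 0.0791, 0.0663]
eef_rot: [180.0, 0.0, -68.0]
contact_force: [-2.4, 1.8, 0.7]
gripper_width: 0.0119
gripper_force: 15.0
```

Request:
drive_tool --increments '[[[-1, 0.008, 0, 0, 0], [-1, 0.016, 0, 0, 0], [-1, 0.016, 0, 0, 0]]]'

```text
time_s: 9.78
tcp_pos: [0.4712, 0.0776, 0.0663]
eef_rot: [-180.0, 0.0, -68.0]
contact_force: [-4.2, 3.8, 1.4]
gripper_width: 0.0119
gripper_force: 15.0
```

Request:
drive_tool --increments '[[[-1, 0.008, 0, 0, 0], [-1, 0.016, 0, 0, 0], [-1, 0.016, 0, 0, 0]]]'

```text
time_s: 10.15
tcp_pos: [0.4718, 0.076, 0.0663]
eef_rot: [-180.0, 0.0, -68.0]
contact_force: [-4.6, 5.8, 1.8]
gripper_width: 0.0121
gripper_force: 15.0
```

Run:
```python
from h import *
s=r.get_state(); print(F(s['tcp_pos']),s['contact_force'],s['contact_force'][:2]@ex)
im3,m3=snap('wrist','w4'); im2,m2=snap('scene','sc4')
c=cv2.resize(im3[60:300,200:450],(500,480),interpolation=cv2.INTER_CUBIC)
u,v=proj(m2,W((.06,0,.06))).astype(int)
b=cv2.resize(im2[v-40:v+40,u-30:u+30],(300,400),interpolation=cv2.INTER_CUBIC)
o=np.zeros((480,800,3),np.uint8); o[:,:500]=c; o[:400,500:]=cv2.convertScaleAbs(b,alpha=1.5)
cv2.imwrite('pics/c6.png',o[:,:,::-1])
```

```text
[ 0.0847 -0.0002  0.0663] [-4.62268077  5.78469742  1.78865073] 7.09516474879386
```

View pics/c6.png

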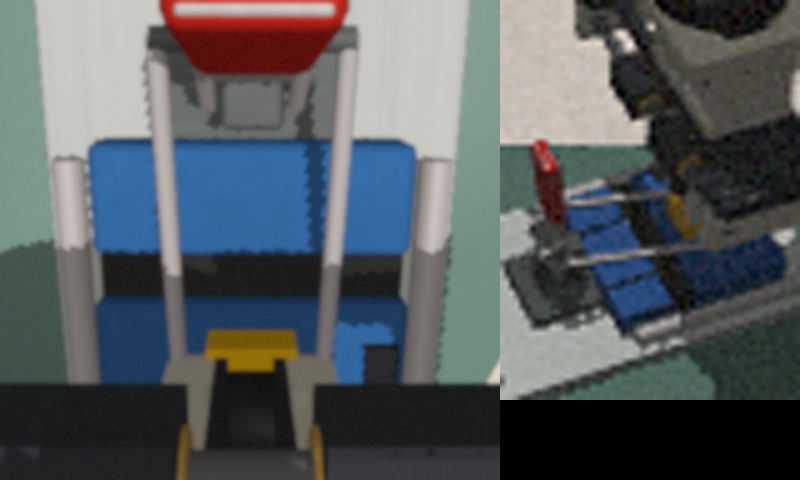

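The force ramps at about the gasket's rate (2.6, 5.1, then 7.1 N), so the bar is caught under the lip and drawing the jaw. I'll ease back slightly, release, and rise.

Request:
drive_tool --increments '[[[-1, -0.007, 0, 0, 0], [-1, -0.012, 0, 0, 0], [-1, -0.012, 0, 0, 0], [0, -0.012, 0, 0, 0], [0, -0.012, 0, 0, 0]]]'

```text
time_s: 10.88
tcp_pos: [0.4719, 0.0771, 0.0665]
eef_rot: [-180.0, -0.0, -67.9]
contact_force: [-1.2, 0.9, 0.1]
gripper_width: 0.0265
gripper_force: 0.0
```

Request:
drive_tool --increments '[[[0, 0, 0, 0, 0], [0, 0, 0, 0, 0], [0, 0, 0, -0.1, 0], [0, 0, 0, -0.3, 0], [0, 0, 0, -0.5, 0]]]'

```text
time_s: 11.5
tcp_pos: [0.4715, 0.077, 0.1278]
eef_rot: [-180.0, -0.0, -67.9]
contact_force: [-0.1, -0.3, 0.4]
gripper_width: 0.0443
gripper_force: 0.0
```

Request:
drive_tool --increments '[[[-0.5, 0.1, 0, -0.4, 0], [-1, 0.25, 0, -0.5, 0], [-1, 0.4, 0, -0.5, 0], [-1, 0.4, 0, -0.5, 0], [-1, 0.4, 0, -0.5, 0]]]'

```text
time_s: 12.12
tcp_pos: [0.4892, 0.0326, 0.1866]
eef_rot: [-180.0, 0.0, -68.0]
contact_force: [0.0, -0.2, -0.5]
gripper_width: 0.0022
gripper_force: 0.0
```

Run:
```python
from h import *
s=r.get_state(); print(F(s['tcp_pos']),s['gripper_width'],s['contact_force'])
im3,m3=snap('wrist','w5'); im2,m2=snap('scene','sc5')
c=cv2.resize(im3[:,150:490],(500,588),interpolation=cv2.INTER_CUBIC)
u,v=proj(m2,W((.05,0,.06))).astype(int)
b=cv2.resize(im2[v-40:v+40,u-30:u+30],(300,400),interpolation=cv2.INTER_CUBIC)
o=np.zeros((588,800,3),np.uint8); o[:,:500]=c; o[:400,500:]=cv2.convertScaleAbs(b,alpha=1.5)
cv2.imwrite('pics/c7.png',o[:,:,::-1])
```

```text
[ 3.790e-02 -1.000e-04  1.866e-01] 0.00223404328566848 [ 0.03858982 -0.18115563 -0.54075284]
```

View pics/c7.png

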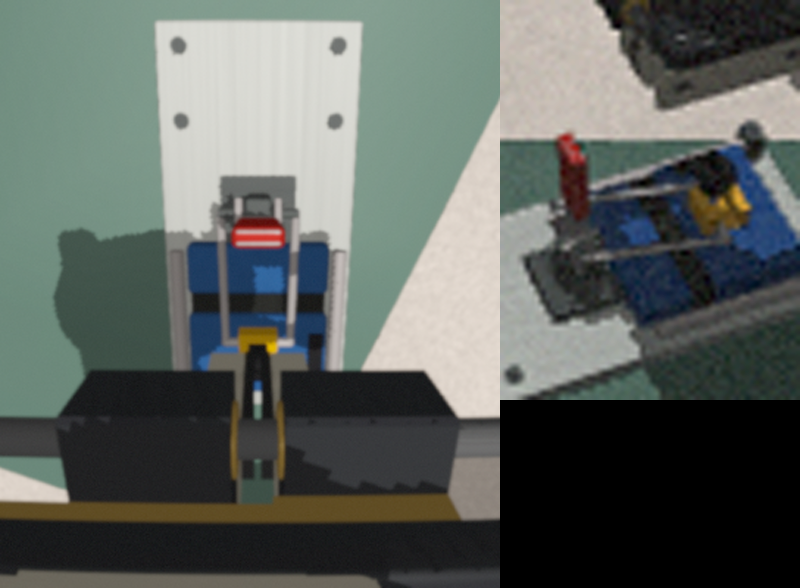

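The bar sits in the yellow keeper, the knob stands above it, and the handle is roughly vertical. Now I'll descend with shut fingers on the keeper side of the handle and touch it.

Request:
drive_tool --increments '[[[-1, 0.03, 0, 0.2, 0], [-1, 0.06, 0, 0.4, 0], [-1, 0.08, 0, 0.55, 0], [-1, 0.08, 0, 0.6, 0], [-1, 0.08, 0, 0.6, 0]]]'

```text
time_s: 12.85
tcp_pos: [0.493, 0.0239, 0.1143]
eef_rot: [180.0, -0.0, -67.9]
contact_force: [0.7, -0.1, 0.1]
gripper_width: 0.0004
gripper_force: 0.0
```

Request:
drive_tool --increments '[[[-1, 0.02, 0, 0, 0], [-1, 0.04, 0, 0, 0], [-1, 0.06, 0, 0, 0], [-1, 0.08, 0, 0, 0], [-1, 0.1, 0, 0, 0]]]'

```text
time_s: 13.48
tcp_pos: [0.4976, 0.0122, 0.1144]
eef_rot: [-180.0, 0.0, -68.0]
contact_force: [0.6, 0.1, 0.4]
gripper_width: 0.0005
gripper_force: 0.0
```

Run:
```python
from h import *
s=r.get_state(); p=F(s['tcp_pos'])*1000; print(p, s['contact_force'][:2]@ex)
for d in range(90,176,6):
    f=np.radians(d); C=np.array([0,44])+60*np.array([np.cos(f),np.sin(f)])+5*np.array([np.sin(f),-np.cos(f)])+[9.5,11]
    print(d,round(f-.733,2),C.round(1),'cmd tx,tz from here',((p[0]-C[0])/120).round(3),((p[2]-C[1])/120).round(3))
```

```text
[ 15.9  -0.2 114.4] -0.1327853398233436
90 0.84 [ 14.5 115. ] cmd tx,tz from here 0.012 -0.005
96 0.94 [  8.2 115.2] cmd tx,tz from here 0.064 -0.007
102 1.05 [  1.9 114.7] cmd tx,tz from here 0.117 -0.003
108 1.15 [ -4.3 113.6] cmd tx,tz from here 0.168 0.007
114 1.26 [-10.3 111.8] cmd tx,tz from here 0.219 0.021
120 1.36 [-16.2 109.5] cmd tx,tz from here 0.267 0.041
126 1.47 [-21.7 106.5] cmd tx,tz from here 0.314 0.066
132 1.57 [-26.9 102.9] cmd tx,tz from here 0.357 0.096
138 1.68 [-31.7  98.9] cmd tx,tz from here 0.397 0.129
144 1.78 [-36.1  94.3] cmd tx,tz from here 0.433 0.167
150 1.88 [-40.   89.3] cmd tx,tz from here 0.466 0.209
156 1.99 [-43.3  84. ] cmd tx,tz from here 0.493 0.254
162 2.09 [-46.   78.3] cmd tx,tz from here 0.516 0.301
168 2.2 [-48.1  72.4] cmd tx,tz from here 0.534 0.35
174 2.3 [-49.6  66.2] cmd tx,tz from here 0.546 0.401
```

Request:
drive_tool --increments '[[[-1, 0.015, 0, 0, 0], [-1, 0.03, 0, 0, 0], [-1, 0.045, 0, 0, 0], [-1, 0.06, 0, 0, 0]]]'

```text
time_s: 13.98
tcp_pos: [0.5002, 0.0058, 0.1143]
eef_rot: [180.0, 0.0, -67.9]
contact_force: [-1.2, 0.7, -0.4]
gripper_width: 0.0002
gripper_force: 0.9
```

Request:
drive_tool --increments '[[[-1, 0.03, 0, 0, 0], [-1, 0.057, 0, 0, 0], [-1, 0.083, 0, 0.003, 0], [-1, 0.108, 0, 0.007, 0], [-1, 0.134, 0, 0.014, 0]]]'

```text
time_s: 14.6
tcp_pos: [0.5063, -0.0093, 0.1126]
eef_rot: [180.0, 0.0, -67.9]
contact_force: [-1.6, 3.2, -0.9]
gripper_width: 0.0003
gripper_force: 1.3
```

Request:
drive_tool --increments '[[[-1, 0.025, 0, 0.007, 0], [-1, 0.049, 0, 0.016, 0], [-1, 0.073, 0, 0.027, 0], [-1, 0.097, 0, 0.038, 0], [-1, 0.12, 0, 0.052, 0]]]'

```text
time_s: 15.22
tcp_pos: [0.5118, -0.0227, 0.1064]
eef_rot: [-180.0, -0.0, -67.9]
contact_force: [-1.6, 2.7, 0.5]
gripper_width: 0.0007
gripper_force: 1.2
```

Request:
drive_tool --increments '[[[-1, 0.022, 0, 0.015, 0], [-1, 0.043, 0, 0.03, 0], [-1, 0.063, 0, 0.046, 0], [-1, 0.083, 0, 0.063, 0], [-1, 0.102, 0, 0.082, 0]]]'

```text
time_s: 15.85
tcp_pos: [0.5165, -0.034, 0.0965]
eef_rot: [-180.0, -0.0, -67.9]
contact_force: [-1.4, 1.9, 0.9]
gripper_width: 0.0006
gripper_force: 0.8
```

Request:
drive_tool --increments '[[[-1, 0.017, 0, 0.019, 0], [-1, 0.034, 0, 0.04, 0], [-1, 0.05, 0, 0.061, 0], [-1, 0.064, 0, 0.083, 0], [-1, 0.064, 0, 0.083, 0]]]'

```text
time_s: 16.48
tcp_pos: [0.5193, -0.0411, 0.0864]
eef_rot: [180.0, -0.0, -68.0]
contact_force: [0.8, -0.3, -0.3]
gripper_width: 0.0003
gripper_force: 0.0
```

Request:
drive_tool --increments '[[[-1, 0.013, 0, 0.023, 0], [-1, 0.025, 0, 0.047, 0], [-1, 0.036, 0, 0.07, 0], [-1, 0.046, 0, 0.095, 0], [-1, 0.054, 0, 0.119, 0]]]'

```text
time_s: 17.1
tcp_pos: [0.5216, -0.047, 0.0721]
eef_rot: [180.0, 0.0, -68.0]
contact_force: [-0.2, -0.5, 0.3]
gripper_width: 0.0005
gripper_force: 0.0
```

Request:
drive_tool --increments '[[[-1, 0.005, 0, 0.017, 0], [-1, 0.01, 0, 0.034, 0], [-1, 0.012, 0, 0.045, 0], [-1, 0.012, 0, 0.045, 0]]]'

```text
time_s: 17.6
tcp_pos: [0.5221, -0.0483, 0.0668]
eef_rot: [180.0, 0.0, -67.9]
contact_force: [-0.7, -0.2, 1.1]
gripper_width: 0.0006
gripper_force: 0.0
```

Just above the predicted home position; I'll press down slowly to confirm the stop.

Request:
drive_tool --increments '[[[-1, 0, 0, 0.006, 0], [-1, 0, 0, 0.012, 0], [-1, 0, 0, 0.012, 0]]]'

```text
time_s: 17.98
tcp_pos: [0.5224, -0.0483, 0.0661]
eef_rot: [-180.0, -0.0, -67.9]
contact_force: [-3.3, -0.6, 6.0]
gripper_width: 0.0002
gripper_force: 3.2
```

Run:
```python
from h import *
s=r.get_state(); print(F(s['tcp_pos']),s['contact_force'])
```

```text
[-0.0495 -0.0005  0.0661] [-3.27326938 -0.56678105  5.96566243]
```

Request:
drive_tool --increments '[[[-1, 0, 0, -0.02, 0], [-1, 0, 0, -0.3, 0], [-1, 0, 0, -0.7, 0], [-1, 0, 0, -1, 0], [-1, 0, 0, -1, 0]]]'

```text
time_s: 18.6
tcp_pos: [0.5239, -0.048, 0.1886]
eef_rot: [-179.7, -0.1, -67.9]
contact_force: [0.8, 0.7, 0.2]
gripper_width: 0.0005
gripper_force: 0.0
```

Request:
drive_tool --increments '[[[-1, -0.4, 0, -0.1, 0], [-1, -0.8, 0, -0.1, 0], [-1, -1, 0, -0.1, 0], [-1, -1, 0, -0.1, 0]]]'

```text
time_s: 19.1
tcp_pos: [0.4763, 0.0641, 0.1969]
eef_rot: [180.0, 0.0, -67.8]
contact_force: [0.0, 0.2, -0.4]
gripper_width: 0.0006
gripper_force: 0.0
```

Run:
```python
from h import *
s=r.get_state(); print(F(s['tcp_pos']),s['time_s'])
im,m=snap('wrist','w9')
hsv=cv2.cvtColor(im,cv2.COLOR_RGB2HSV)
def lab(lo,hi,z,n,both=False):
    k=cv2.inRange(hsv,lo,hi); nn,l,st,c=cv2.connectedComponentsWithStats(k)
    for i in range(1,nn):
        if st[i,4]>30:
            x,y,w,h,a=st[i]; P=F(onz(m,c[i],z)); 
            if abs(P[1])<.05: print(n,a,'c',P,'top',F(onz(m,(x+w/2,y),z)),'bot',F(onz(m,(x+w/2,y+h),z)),'w',F(onz(m,(x,y),z))[1],F(onz(m,(x+w,y),z))[1])
lab((0,150,60),(8,255,255),.055,'red'); lab((18,150,60),(32,255,255),.0475,'yel')
lab((100,120,40),(125,255,255),.034,'blue')
for h in ((.099,0,.0475),(-.06,0,.055)): print(proj(m,W(h)))
```

```text
[7.200e-02 1.000e-04 1.969e-01] 19.1
red 1635 c [-0.0612 -0.0006  0.055 ] top [-0.0842 -0.0004  0.055 ] bot [-0.0365 -0.0002  0.055 ] w -0.0114 0.0105
yel 478 c [ 0.0824 -0.0008  0.0475] top [ 0.0664 -0.0003  0.0475] bot [ 0.097  -0.0002  0.0475] w -0.0128 0.0122
yel 67 c [ 0.1859 -0.0144  0.0475] top [ 0.1684 -0.0133  0.0475] bot [ 0.205  -0.0136  0.0475] w -0.0159 -0.0106
yel 73 c [0.1837 0.0139 0.0475] top [0.1683 0.0144 0.0475] bot [0.2024 0.0149 0.0475] w 0.0117 0.017
yel 56 c [ 0.2208 -0.0152  0.0475] top [ 0.2077 -0.0142  0.0475] bot [ 0.2348 -0.0145  0.0475] w -0.0164 -0.012
yel 47 c [0.2218 0.0149 0.0475] top [0.2089 0.0151 0.0475] bot [0.2347 0.0155 0.0475] w 0.0134 0.0167
yel 4146 c [ 0.2662 -0.0168  0.0475] top [ 0.252  -0.036   0.0475] bot [ 0.2787 -0.0369  0.0475] w -0.232 0.1555
blue 692 c [ 0.0357 -0.0362  0.034 ] top [ 0.0195 -0.0355  0.034 ] bot [ 0.0536 -0.0365  0.034 ] w -0.0456 -0.0254
blue 1346 c [ 0.0356 -0.0006  0.034 ] top [0.0194 0.     0.034 ] bot [0.0536 0.0001 0.034 ] w -0.0187 0.0187
blue 687 c [0.0358 0.0353 0.034 ] top [0.0202 0.0355 0.034 ] bot [0.0534 0.0368 0.034 ] w 0.0255 0.0456
blue 2921 c [ 0.0922 -0.0042  0.034 ] top [ 0.0586 -0.0003  0.034 ] bot [ 1.177e-01 -1.000e-04  3.400e-02] w -0.0461 0.0455
blue 416 c [ 0.0642 -0.0006  0.034 ] top [ 0.0586 -0.0003  0.034 ] bot [ 0.0762 -0.0003  0.034 ] w -0.0192 0.0186
[325.22320784 212.85270062]
[325.89077733  36.04644475]
```

Lever is home: the red handle spans x −84 to −37 mm and lies level. The jaw is drawn in about 9 mm and the arm is clear.

```bash
python3 -c "
from plant import job; print(job.close_job())"
```

```text
the job is handed in; nothing more can be done
None
```

The latch is closed and I've handed the job in: the loop caught under the keeper's lip, the lever is fully home, the jaw is drawn in about 9 mm, and the arm is clear, having stayed away from the spool, screwdriver and meter; no verdict was returned.

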